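# Seat the template pins on the millstone

### The arm

A 6-joint arm with a two-finger parallel gripper is mounted at the origin on the work surface. World frame = base frame: x ahead of the robot, y to its left, z up, the work surface at z = 0. Lengths are in m, angles in rad, forces in N, time in s.
With the tool pointing down it reaches from about 0.325 to 0.85 m from the base axis. Payload 15.5 kg.
Tool frame: the origin (TCP) lies on the centre line of the jaws, within the pads' length; the fingertips stand 19 mm ahead of it and the grasp point (between the pads) is the TCP (robot.finger_overhang is the distance from the TCP to the fingertips, in m); z points along the fingers, y is the line along which they close (so a half turn about z gives the same grasp; the last joint's range is limited). The gripper opens to 91 mm and grips with 3 to 60 N. Pads are 32 mm wide; open, the fingers measure 118 mm over their backs; the gripper's body (76 mm by 178 mm) begins 60 mm behind the grasp point.
Start: joints at [1.216, 0.494, 1.345, -0, 1.302, -0.096], TCP at [0.16, 0.604, 0.233] pointing down, gripper open.
Joint ranges: [-2.91, 2.91], [-0.82, 2.16], [0.22, 2.67], [-1.22, 4.37], [0.12, 2.79], [-3.08, 3.08]. Speed limits (rad/s): [1.89, 1.89, 2.57, 3.01, 3.01, 3.01].

### API

Orientations are given as a 3x3 rotation matrix whose columns are the frame's x, y, z axes.
In Python, from workcell import robot gives the robot as it stands.
- The arm moves only by the shell command python3 -m handwheel 'ROWS' [FORCE]. ROWS is JSON, one flat list of numbers, 7 for each row, row after row: the shift along the tool's x, y, z in cm, then the turn, a rotation vector about the tool's x, y, z in rad, then the closure in counts, from 0 (fully open) to 255 (shut). In form: [tx, ty, tz, rx, ry, rz, grip, tx, ty, tz, rx, ry, rz, grip, ...]. A call has 1 to 12 rows; each row shifts and turns the commanded pose from where the row before left it, along the tool's axes as they then stand; what a row does not reach is not made up. A row lasts 1/8 s, in which the tool goes at most 62.5 mm and 10.7 degrees, less where a joint would pass 70% of its speed; a pose out of reach is approached as far as the arm can. A call with a gripper value outside its range is refused whole. The fingers move at their own pace and stop on an object; FORCE is the grip in N (left out, the last holds). Time passes only in rows, so rows that do not move let the fingers close. It gives the time, the measured TCP pose, the force, the opening and the grip force at its end, in the units of the state.
- robot.state(): the state, without advancing time (a new reading comes with each control period).
- robot.camera(name): name is "scene" or "side" or "wrist"; returns a dict with "pixels" (420x560x3 uint8, red, green, blue), "camera_matrix" (3x3 intrinsics, pixels), "T" (4x4, takes a point from camera to world coordinates); the wrist camera has in their place "T_tool_cam" (4x4, takes a point from camera to tool coordinates, whose origin is the TCP and whose axes are the flange's). Camera axes: x right, y down, z forward; pixel columns grow to the right and rows downward; lengths in m; the calibration is good to about 2 mm. A picture is of the moment at which its call begins: read the wrist's pose just before it. There is no depth.
- robot.finish_job(): hands the job in; it is judged then, once.
The state is a dict: "time": time; "q": joint angles; "dq": joint speeds; "joint_efforts": joint torques, N m; "tcp_pos": TCP position; "ee_rot": TCP orientation; "contact_force": force on the tool from outside, world axes, zero at the start; "ft_torque": the same for the moment, N m; "opening": opening from 0.0 (shut) to 1.0 (fully open); "gripper_force": force on a finger pad.
Only numpy, scipy, OpenCV 4.12 (cv2) and the standard library are available. Lean on these libraries where they do the work, as an engineer would, in place of code of your own. Each camera call takes 0.05 s, during which the arm holds its last target. There are 200 camera calls.

### The job

Pin the plywood template to the millstone: press down its three steel locating pins with a light push of the fingertips, first the round-headed pin in the centre, then the square-headed one, then the bar-headed one, each all the way until the flange under its cushioned head sits on its collar. Only press, never pull a pin up or force it, and leave the chisel, can, brush and rubbing brick where they are.

Things in the scene. Friction and masses are not known exactly. Their poses are not given: they have to be found in the camera images.
- stone: Millstone disc 280 mm across, 60 mm thick, fixed flat in a square timber cradle (400 x 377 mm, 40 mm high) that turns with it. Origin: centre of its underside, on the bench; z up. On it lies a V-shaped plywood template 9 mm thick, two arms pointing to its -x (robot) side at 123 degrees either side of its +x. One locating pin stands at the centre, one 90 mm out on each arm.
- round_pin (a joint): Depth of the round-headed pin in m: 0 = its foot flange stands 12 mm above the collar, grows as it is pressed, 0.012 = flange resting on the collar (hard stop). Starts at 0 to 0.003. Slides straight down against 4 N of friction (plus 25 N per m/s) and stays where it is left; below 0 means pulled up.
- round_pin_top (a point): Centre of the top of the round-headed pin's plain steel head, 7 mm thick; round head 32 mm across; stands at the stone's centre. The head sits on an 8 mm rubber cushion that gives 1 mm per 3 N and springs back, on a 3 mm flange. Collar: 34 mm across, top at 77 mm. Unpressed, this point is 104 to 107 mm above the bench at the start, 95 mm once seated. z up.
- square_pin (a joint): Depth of the square-headed pin in m: 0 = its foot flange stands 12 mm above the collar, grows as it is pressed, 0.012 = flange resting on the collar (hard stop). Starts at 0 to 0.003. Slides straight down against 4 N of friction (plus 25 N per m/s) and stays where it is left; below 0 means pulled up.
- square_pin_top (a point): Centre of the top of the square-headed pin's plain steel head, 7 mm thick; square head 28 x 28 mm; stands on either template arm. The head sits on an 8 mm rubber cushion that gives 1 mm per 3 N and springs back, on a 3 mm flange. Collar: 34 mm across, top at 77 mm. Unpressed, this point is 104 to 107 mm above the bench at the start, 95 mm once seated. z up.
- bar_pin (a joint): Depth of the bar-headed pin in m: 0 = its foot flange stands 12 mm above the collar, grows as it is pressed, 0.012 = flange resting on the collar (hard stop). Starts at 0 to 0.003. Slides straight down against 4 N of friction (plus 25 N per m/s) and stays where it is left; below 0 means pulled up.
- bar_pin_top (a point): Centre of the top of the bar-headed pin's plain steel head, 7 mm thick; narrow bar head 42 x 14 mm; stands on the other template arm. The head sits on an 8 mm rubber cushion that gives 1 mm per 3 N and springs back, on a 3 mm flange. Collar: 34 mm across, top at 77 mm. Unpressed, this point is 104 to 107 mm above the bench at the start, 95 mm once seated. z up.
- chisel: Loose dark steel chisel bit, 140 mm long, 24 mm wide at its head, 14 mm thick, lying on the stone on the side away from the template arms. Origin: under its middle, length along its y. Bystander.
- tin: Loose plain metal can, 66 mm across, 85 mm high, standing on the bench beside the cradle. Origin: centre of its underside. Bystander.
- brush: Loose hand brush lying on the bench beside the cradle, length along its x. Origin: its underside, near the middle. Bystander.
- rub_brick: Loose dark rubbing brick, 50 x 100 x 35 mm, on the bench beside the cradle. Origin: centre of its underside. Bystander.

How it is judged:
By the outcome, as a careful person would: the job done as asked, in the order asked, and still so for the second after the job is handed in, with the robot touching nothing.
It also fails if it takes over 45 s, if anything falls off the work surface, if the arm or the gripper's body presses on something with over 40 N, if the wrist force passes 120 N, or if a joint passes its speed limit or range.

## Working session

There is one attempt and no reset: what is moved stays moved. The work goes in short steps, Python scripts to look and compute and a shell command to move; the robot and the scene stay as the last step left them, time stands still between calls to the robot, and variables do not carry over. Pictures are saved under pics/ and viewed, at most 10 in all, crops included, and the job is handed in when it is done.

```bash
mkdir -p pics
python3 - <<'E'
from workcell import robot
import cv2,numpy as np
s=robot.state();print(s['tcp_pos'],np.round(s['ee_rot'],3),s['contact_force'],s['time'])
ims=[]
for n in("scene","side"):
    c=robot.camera(n);cv2.imwrite(f"pics/{n}0.png",c['pixels'][:,:,::-1]);np.savez(f"{n}0.npz",K=c['camera_matrix'],T=c['T'],p=c['pixels'])
    print(n,c['camera_matrix'],np.round(c['T'],3))
E
```

```text
[0.15983336 0.60383946 0.23233642] [[-0.967  0.256 -0.   ]
 [ 0.256  0.967 -0.001]
 [ 0.    -0.001 -1.   ]] [ 0.10572239 -0.29296206 -0.96242693] 0.0
scene [[441.86966326   0.         284.29138735]
 [  0.         441.86966326 210.23596429]
 [  0.           0.           1.        ]] [[-0.431  0.611 -0.664  1.337]
 [ 0.902  0.301 -0.309  0.36 ]
 [ 0.011 -0.732 -0.681  0.892]
 [ 0.     0.     0.     1.   ]]
side [[501.13502667   0.         283.61735617]
 [  0.         501.13502667 205.20444805]
 [  0.           0.           1.        ]] [[ 1.     0.002  0.03   0.476]
 [-0.022 -0.634  0.773 -1.046]
 [ 0.021 -0.774 -0.633  0.947]
 [ 0.     0.     0.     1.   ]]
```

View pics/scene0.png

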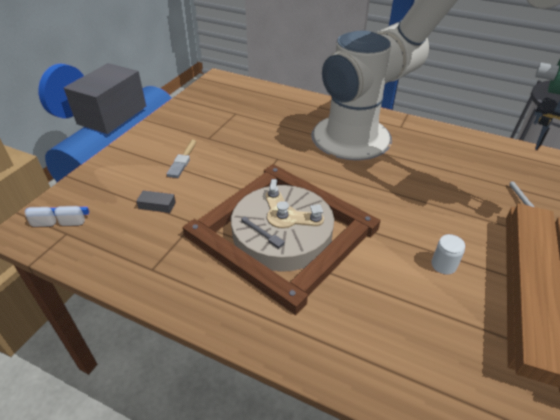

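View pics/side0.png

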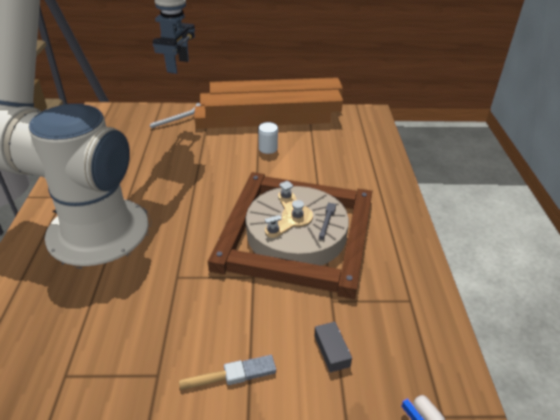

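The scene view shows the heads at about: round (283,209), square (317,210), bar (273,186). In the side view they are at round (297,208), square (287,187), bar (272,223). I'll triangulate these roughly and then look from the wrist.

```bash
cat > h.py <<'E'
import numpy as np
def ray(K,T,uv):
    d=T[:3,:3]@np.linalg.solve(K,[*uv,1.]);return T[:3,3],d/np.linalg.norm(d)
def plane(K,T,uv,z):
    o,d=ray(K,T,uv);return o+d*(z-o[2])/d[2]
def tri(rs):
    A=sum(np.eye(3)-np.outer(d,d) for o,d in rs);b=sum((np.eye(3)-np.outer(d,d))@o for o,d in rs)
    return np.linalg.solve(A,b)
E
python3 - <<'E'
from h import *
from workcell import robot
S=[np.load(f"{n}0.npz") for n in("scene","side")]
for n,a,b in(("round",(283,208),(297,206)),("sq",(317,209),(287,185)),("bar",(273,184),(272,221))):
    print(n,tri([ray(c['K'],c['T'],p) for c,p in zip(S,(a,b))]),*[plane(c['K'],c['T'],p,.105)[:2] for c,p in zip(S,(a,b))])
c=robot.camera("wrist");print(np.round(c["T_tool_cam"],3),c['camera_matrix'])
E
```

```text
round [ 0.55219405 -0.00930429  0.09438608] [ 0.56285324 -0.00443495] [ 0.55111583 -0.0220264 ]
sq [0.52614608 0.07595457 0.10219339] [0.52683495 0.07739776] [0.52712336 0.07017207]
bar [ 0.48337746 -0.07527544  0.10039574] [ 0.48596018 -0.07241859] [ 0.4846575  -0.08252846]
[[ 0.001 -0.961 -0.278  0.078]
 [ 1.     0.001  0.001  0.   ]
 [-0.001 -0.278  0.961 -0.153]
 [ 0.     0.     0.     1.   ]] [[292.63071145   0.         287.06405972]
 [  0.         292.63071145 207.11093808]
 [  0.           0.           1.        ]]
```

```bash
python3 -m handwheel '[-4.2,-4.1,0,0,0,0,255,-4.2,-4.1,0,0,0,0,255,-4.2,-4.1,0,0,0,0,255,-4.2,-4.1,0,0,0,0,255,-4.2,-4.1,0,0,0,0,255,-4.2,-4.1,0,0,0,0,255,-4.2,-4.1,0,0,0,0,255,-4.2,-4.1,0,0,0,0,255,-4.2,-4.1,0,0,0,0,255,-4.2,-4.1,0,0,0,0,255,-4.2,-4.1,0,0,0,0,255,-4.2,-4.1,0,0,0,0,255]' 5
cat > look.py <<'E'
import sys,cv2,numpy as np
from workcell import robot
n=sys.argv[1];s=robot.state();c=robot.camera("wrist")
T=np.eye(4);T[:3,:3]=s['ee_rot'];T[:3,3]=s['tcp_pos']
np.savez(n+".npz",K=c['camera_matrix'],T=T@c['T_tool_cam'],p=c['pixels']);cv2.imwrite(f"pics/{n}.png",c['pixels'][:,:,::-1])
print(s['time'],s['tcp_pos'],np.round(s['ee_rot'],3),s['contact_force'],np.round(s['q'],2))
E
python3 look.py w1
```

```text
time: 1.65
tcp_pos: [0.5219, -0.0023, 0.2329]
ee_rot: [[-0.967, 0.256, -0.0], [0.256, 0.967, 0.0], [0.0, 0.0, -1.0]]
contact_force: [0.3, 0.8, -0.2]
opening: 0.008
gripper_force: 0.0
1.65 [ 0.52192675 -0.00233872  0.23288974] [[-0.967  0.256 -0.   ]
 [ 0.256  0.967  0.   ]
 [ 0.     0.    -1.   ]] [ 0.30026082  0.83365028 -0.15021795] [-0.12  0.35  1.6   0.    1.19 -1.43]
```

View pics/w1.png

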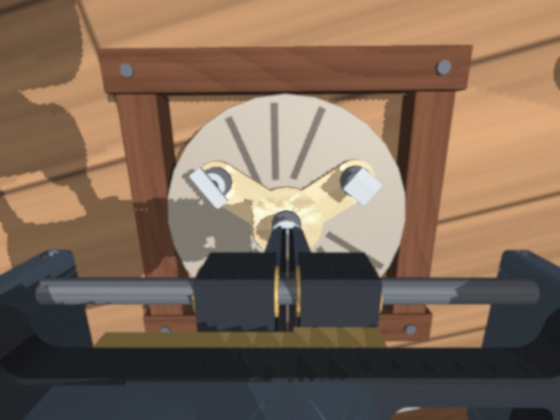

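The wrist view shows the bar head near (211,188), the square head near (363,185) and the round head partly hidden by the fingers at about (287,225). The round centre follows from the other two: 151 mm between them and 49 mm from their midpoint.

Run:
```python
from h import *
import cv2
c=np.load("w1.npz");p=c['p'];hsv=cv2.cvtColor(p,cv2.COLOR_RGB2HSV)
for q in((211,188),(363,185),(287,230),(200,150)):print(q,p[q[1],q[0]])
m=((p.min(2)>165)&(p[:,:,2].astype(int)-p[:,:,0]>-4)).astype(np.uint8)
n,l,st,ce=cv2.connectedComponentsWithStats(m)
P={}
for i in range(1,n):
    if st[i,4]>60:
        pts=np.argwhere(l==i)[:,::-1].astype(np.float32);r=cv2.minAreaRect(pts)
        w=plane(c['K'],c['T'],r[0],.1055);print(st[i],r,w)
        k='bar' if abs(r[0][0]-211)<12 else 'sq' if abs(r[0][0]-363)<12 else None
        if k:
            P[k]=w;b=[plane(c['K'],c['T'],x,.1055) for x in cv2.boxPoints(r)];print(k,[np.linalg.norm(b[j]-b[j-1])*1e3 for j in(1,2)],b[1]-b[0],b[2]-b[1])
d=P['sq']-P['bar'];L=np.linalg.norm(d);nrm=np.array([d[1],-d[0],0])/L
print(L,(P['sq']+P['bar'])/2+nrm*.049)
print(plane(c['K'],c['T'],(287,229),.1055))
```

```text
(211, 188) [222 228 231]
(363, 185) [220 225 229]
(287, 230) [146 152 156]
(200, 150) [208 200 185]
[190 168  37  40 774] ((211.5164794921875, 185.01904296875), (44.33375930786133, 23.93015480041504), 49.08561706542969) [ 0.484361   -0.06804917  0.1055    ]
bar [np.float64(23.969901245823852), np.float64(41.8711078472955)] [-0.00981264  0.02186935  0.        ] [0.03835618 0.01679266 0.        ]
[344 168  39  38 780] ((362.7918395996094, 186.66925048828125), (27.391136169433594, 29.24367332458496), 41.423667907714844) [0.52369336 0.07428062 0.1055    ]
sq [np.float64(27.650143780474757), np.float64(27.687317626832474)] [-0.01632004  0.0223201   0.        ] [0.02254682 0.01606948 0.        ]
[276 221  20   7  98] ((285.5, 224.0), (19.0, 6.0), 0.0) [ 0.54169534 -0.00864425  0.1055    ]
0.14766449936506829 [ 0.55125695 -0.00993606  0.1055    ]
[ 0.54729628 -0.00855224  0.1055    ]
```

```bash
python3 -m handwheel '[-1.5,0,2,0,0,0,255,-1.5,0.1,2.5,0,0,0,255,0,0,2.5,0,0,0,255,0,0,2,0,0,0,255,0,0,1,0,0,0,255,0,0,0,0,0,0,255]'
python3 - <<'E'
from h import *
from workcell import robot
import cv2
S=[np.load(f"{n}0.npz") for n in("scene","side")]
s=[cv2.resize(robot.camera(n)['pixels'][y:y+90,x:x+110,::-1],None,fx=5,fy=5,interpolation=2)[:, :398 if 0 else 550] for n,x,y in(("scene",230,150),("side",240,150))]
cv2.imwrite("pics/c1.png",cv2.resize(np.hstack(s),(800,327)))
E
```

```text
time: 2.45
tcp_pos: [0.5502, -0.0071, 0.1326]
ee_rot: [[-0.967, 0.256, -0.001], [0.256, 0.967, 0.0], [0.001, -0.0, -1.0]]
contact_force: [0.6, -0.1, 0.3]
opening: 0.007
gripper_force: 0.0
```

View pics/c1.png

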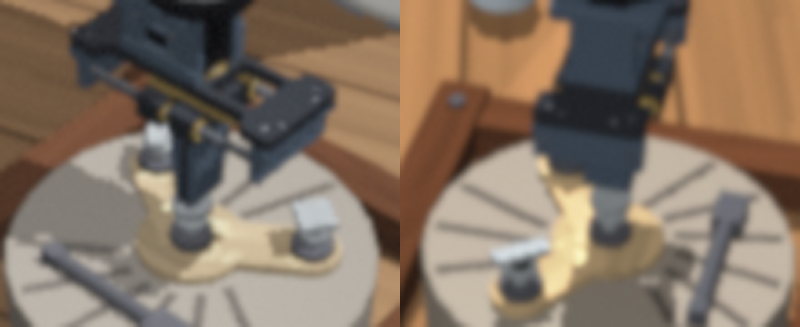

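Both views show the closed fingers standing centred over the round head, at about (190,200) in the scene crop and (612,195) in the side crop. I'll press it in small steps.

```bash
python3 -m handwheel '[0,-0.2,0.3,0,0,0,255,0,0,0.3,0,0,0,255,0,0,0,0,0,0,255]'
python3 -m handwheel '[0,0,0.2,0,0,0,255,0,0,0.2,0,0,0,255,0,0,0.2,0,0,0,255,0,0,0,0,0,0,255]'
python3 -m handwheel '[0,0,0.2,0,0,0,255,0,0,0.2,0,0,0,255,0,0,0,0,0,0,255]'
```

```text
time: 2.92
tcp_pos: [0.5499, -0.0091, 0.1268]
ee_rot: [[-0.967, 0.256, -0.0], [0.256, 0.967, 0.0], [0.0, -0.0, -1.0]]
contact_force: [0.1, 0.8, 0.3]
opening: 0.005
gripper_force: 0.0
time: 3.42
tcp_pos: [0.5501, -0.0091, 0.1208]
ee_rot: [[-0.967, 0.256, 0.0], [0.256, 0.967, -0.0], [-0.0, 0.0, -1.0]]
contact_force: [-0.1, -0.1, 3.1]
opening: 0.005
gripper_force: 1.4
time: 3.8
tcp_pos: [0.5501, -0.0091, 0.1168]
ee_rot: [[-0.967, 0.256, 0.0], [0.256, 0.967, -0.0], [-0.0, 0.0, -1.0]]
contact_force: [0.8, -0.8, 3.6]
opening: 0.007
gripper_force: 1.4
```

```bash
python3 -m handwheel '[0,0,0.2,0,0,0,255,0,0,0.2,0,0,0,255,0,0,0,0,0,0,255]'
python3 -m handwheel '[0,0,0.1,0,0,0,255,0,0,0,0,0,0,255]'
python3 -m handwheel '[0,0,0.07,0,0,0,255,0,0,0,0,0,0,255]'
```

```text
time: 4.18
tcp_pos: [0.5501, -0.0091, 0.1128]
ee_rot: [[-0.967, 0.256, 0.0], [0.256, 0.967, -0.0], [-0.0, 0.0, -1.0]]
contact_force: [1.9, 0.0, 4.5]
opening: 0.005
gripper_force: 2.0
time: 4.42
tcp_pos: [0.5501, -0.0091, 0.112]
ee_rot: [[-0.967, 0.256, 0.0], [0.256, 0.967, -0.0], [-0.0, 0.0, -1.0]]
contact_force: [0.9, -0.4, 6.1]
opening: 0.006
gripper_force: 3.2
time: 4.68
tcp_pos: [0.5501, -0.0091, 0.1114]
ee_rot: [[-0.967, 0.256, 0.0], [0.256, 0.967, -0.0], [-0.0, 0.0, -1.0]]
contact_force: [0.4, -0.7, 7.5]
opening: 0.005
gripper_force: 4.1
```

Seated: the force rose past friction to 7.5 N, with the tip at 92.4 mm. Next is the square pin. While moving I'll look at the bar from the wrist.

```bash
python3 -m handwheel '[0,0,-1,0,0,0,255,0,0,-4,0,0,0,255,0,0,-4,0,0,0,255,2.3,3.7,0,0,0,0,255,2.4,3.7,0,0,0,0,255,0,0,0,0,0,0,255,0,0,0,0,0,0,255]'
python3 look.py w2
```

```text
time: 5.55
tcp_pos: [0.5234, 0.0744, 0.2014]
ee_rot: [[-0.967, 0.255, -0.0], [0.255, 0.967, -0.0], [0.0, -0.0, -1.0]]
contact_force: [0.2, 0.2, 0.1]
opening: 0.007
gripper_force: 0.0
5.55 [0.52342358 0.07436196 0.20137937] [[-0.967  0.255 -0.   ]
 [ 0.255  0.967 -0.   ]
 [ 0.    -0.    -1.   ]] [0.18025788 0.21231857 0.1216387 ] [ 0.03  0.39  1.62 -0.    1.12 -1.28]
```

View pics/w2.png

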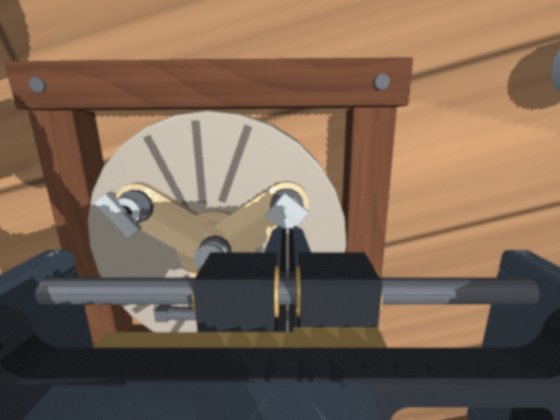

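The square head is now at about (287,210), dead ahead of the fingertips. The bar is at (119,215) and the round head at (212,250).

```bash
python3 - <<'E'
from h import *
c=np.load("w2.npz");b=np.load("w1.npz")
for n,p,z in(("sq",(287,210),.1055),("bar",(119,215),.1055),("round",(212,250),.095)):print(n,plane(c['K'],c['T'],p,z))
print("bar w1",plane(b['K'],b['T'],(209.5,187.5),.1055))
print("sq tri",tri([ray(c['K'],c['T'],(287,210)),ray(b['K'],b['T'],(362.8,186.7))]))
print("bar tri",tri([ray(c['K'],c['T'],(119,215)),ray(b['K'],b['T'],(209.5,187.5))]))
E
python3 -m handwheel '[0,0,3,0,0,0,255,0,0,3,0,0,0,255,0,0,1,0,0,0,255,0,0,0,0,0,0,255]'
```

```text
sq [0.52010731 0.07567257 0.1055    ]
bar [ 0.48646565 -0.07029778  0.1055    ]
round [ 0.54362382 -0.00516641  0.095     ]
bar w1 [ 0.48620034 -0.07075652  0.1055    ]
sq tri [0.52356739 0.07527729 0.0996698 ]
bar tri [ 0.48653182 -0.07118257  0.1041556 ]
time: 6.1
tcp_pos: [0.5235, 0.074, 0.1311]
ee_rot: [[-0.967, 0.257, -0.001], [0.257, 0.967, -0.0], [0.001, -0.0, -1.0]]
contact_force: [1.3, -0.7, 0.2]
opening: 0.005
gripper_force: 0.0
```

```bash
python3 -m handwheel '[0.1,0.1,0.3,0,0,0,255,0,0,0.2,0,0,0,255,0,0,0.2,0,0,0,255,0,0,0.2,0,0,0,255,0,0,0,0,0,0,255]'
python3 -m handwheel '[0,0,0.2,0,0,0,255,0,0,0.2,0,0,0,255,0,0,0.2,0,0,0,255,0,0,0,0,0,0,255]'
python3 -m handwheel '[0,0,0.2,0,0,0,255,0,0,0.1,0,0,0,255,0,0,0,0,0,0,255]'
python3 -m handwheel '[0,0,0.07,0,0,0,255,0,0,0,0,0,0,255]'
```

```text
time: 6.72
tcp_pos: [0.523, 0.0758, 0.1223]
ee_rot: [[-0.967, 0.256, 0.0], [0.256, 0.967, 0.0], [-0.0, 0.0, -1.0]]
contact_force: [0.1, 0.8, 4.0]
opening: 0.005
gripper_force: 1.4
time: 7.22
tcp_pos: [0.523, 0.0757, 0.1161]
ee_rot: [[-0.967, 0.256, 0.0], [0.256, 0.967, 0.0], [-0.0, 0.0, -1.0]]
contact_force: [1.4, 0.7, 1.6]
opening: 0.004
gripper_force: 1.3
time: 7.6
tcp_pos: [0.5229, 0.0757, 0.1132]
ee_rot: [[-0.967, 0.256, 0.0], [0.256, 0.967, -0.0], [-0.0, 0.0, -1.0]]
contact_force: [1.6, 0.3, 4.2]
opening: 0.006
gripper_force: 1.5
time: 7.85
tcp_pos: [0.5229, 0.0757, 0.1126]
ee_rot: [[-0.967, 0.256, 0.0], [0.256, 0.967, -0.0], [-0.0, 0.0, -1.0]]
contact_force: [0.8, 0.8, 5.7]
opening: 0.005
gripper_force: 2.4
```

```bash
python3 -m handwheel '[0,0,0.1,0,0,0,255,0,0,0,0,0,0,255]'
python3 -m handwheel '[0,0,0.04,0,0,0,255,0,0,0,0,0,0,255]'
```

```text
time: 8.1
tcp_pos: [0.5228, 0.0757, 0.1117]
ee_rot: [[-0.967, 0.256, 0.0], [0.256, 0.967, -0.0], [-0.0, 0.0, -1.0]]
contact_force: [1.5, 0.9, 8.2]
opening: 0.004
gripper_force: 3.7
time: 8.35
tcp_pos: [0.5229, 0.0757, 0.1114]
ee_rot: [[-0.967, 0.256, 0.0], [0.256, 0.967, -0.0], [-0.0, 0.0, -1.0]]
contact_force: [0.3, -0.2, 8.6]
opening: 0.003
gripper_force: 4.2
```

Square pin seated at 8.6 N. Now I'll lift, cross to the bar and check.

```bash
python3 -m handwheel '[0,0,-1,0,0,0,255,0,0,-4,0,0,0,255,0,0,-4,0,0,0,255,-0.1,-5.1,0,0,0,0,255,-0.1,-5,0,0,0,0,255,0,-5,0,0,0,0,255,0,0,0,0,0,0,255]'
python3 look.py w3
```

```text
time: 9.22
tcp_pos: [0.4848, -0.0732, 0.2013]
ee_rot: [[-0.966, 0.259, -0.001], [0.259, 0.966, -0.0], [0.001, -0.001, -1.0]]
contact_force: [0.2, -0.0, -0.3]
opening: 0.004
gripper_force: 0.0
9.225 [ 0.48481531 -0.07319787  0.20133216] [[-0.966  0.259 -0.001]
 [ 0.259  0.966 -0.   ]
 [ 0.001 -0.001 -1.   ]] [ 0.17719646 -0.04487407 -0.2957217 ] [-0.27  0.34  1.71 -0.    1.09 -1.58]
```

View pics/w3.png

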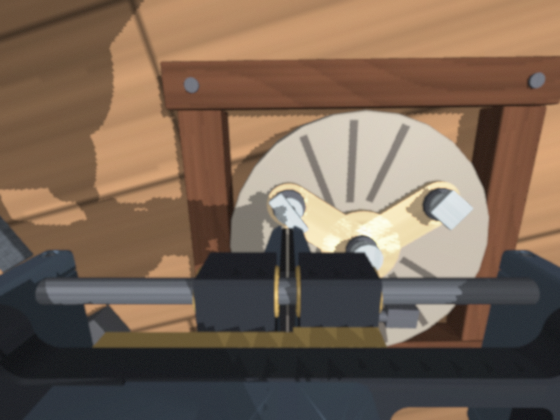

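The bar head spans about (274,200) to (308,228), centred 3 px right of the fingertips. That agrees with the estimate, so I'll shift +2.5 mm in y and press.

```bash
python3 -m handwheel '[-0.1,0.25,3,0,0,0,255,0,0,3,0,0,0,255,0,0,1,0,0,0,255,0,0,0,0,0,0,255,0,0,0.3,0,0,0,255,0,0,0.2,0,0,0,255,0,0,0.2,0,0,0,255,0,0,0.2,0,0,0,255,0,0,0,0,0,0,255]'
python3 -m handwheel '[0,0,0.2,0,0,0,255,0,0,0.2,0,0,0,255,0,0,0.2,0,0,0,255,0,0,0,0,0,0,255]'
python3 -m handwheel '[0,0,0.2,0,0,0,255,0,0,0.1,0,0,0,255,0,0,0.1,0,0,0,255,0,0,0,0,0,0,255]'
```

```text
time: 10.4
tcp_pos: [0.488, -0.0686, 0.1222]
ee_rot: [[-0.967, 0.256, 0.001], [0.256, 0.967, -0.0], [-0.001, 0.0, -1.0]]
contact_force: [1.0, -0.3, 3.3]
opening: 0.005
gripper_force: 1.5
time: 10.9
tcp_pos: [0.4877, -0.0686, 0.116]
ee_rot: [[-0.967, 0.256, -0.0], [0.256, 0.967, -0.0], [0.0, -0.0, -1.0]]
contact_force: [2.0, -0.4, 3.1]
opening: 0.007
gripper_force: 1.4
time: 11.4
tcp_pos: [0.4877, -0.0686, 0.1121]
ee_rot: [[-0.967, 0.256, -0.0], [0.256, 0.967, -0.0], [-0.0, -0.0, -1.0]]
contact_force: [1.1, -0.7, 6.4]
opening: 0.002
gripper_force: 3.0
```

```bash
python3 -m handwheel '[0,0,0.08,0,0,0,255,0,0,0,0,0,0,255]'
python3 -m handwheel '[0,0,-1,0,0,0,255,0,0,-4,0,0,0,255,0,0,-5,0,0,0,255,4,0,-4,0,0,0,255,0,0,0,0,0,0,255,0,0,0,0,0,0,255]'
python3 look.py w4
```

```text
time: 11.65
tcp_pos: [0.4877, -0.0686, 0.1114]
ee_rot: [[-0.967, 0.256, 0.0], [0.256, 0.967, -0.0], [-0.0, -0.0, -1.0]]
contact_force: [0.9, 0.0, 6.9]
opening: 0.006
gripper_force: 4.0
time: 12.4
tcp_pos: [0.4488, -0.0583, 0.2513]
ee_rot: [[-0.967, 0.256, -0.0], [0.256, 0.967, -0.0], [0.0, -0.0, -1.0]]
contact_force: [0.5, 0.0, -0.1]
opening: 0.008
gripper_force: 0.0
12.4 [ 0.44884529 -0.05829553  0.25130332] [[-0.967  0.256 -0.   ]
 [ 0.256  0.967 -0.   ]
 [ 0.    -0.    -1.   ]] [ 0.48126747  0.03770189 -0.06560856] [-0.26  0.23  1.72 -0.    1.19 -1.57]
```

View pics/w4.png

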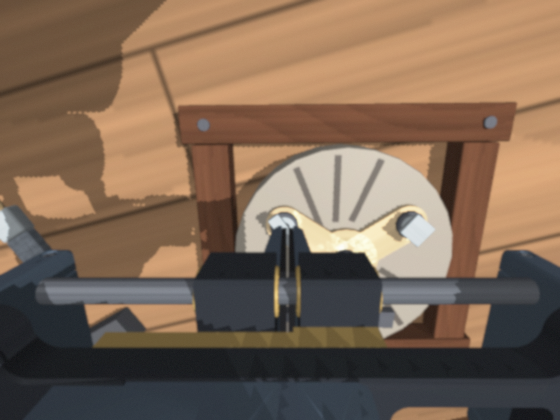

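All three pins ended at the same tip height (92.4 mm), each pushing back with about 7 to 8.6 N, well above the 4 N friction. That matches the 7.8 N expected with the flange on its collar. The last picture shows the arm clear of the bar at (280,222) and the square at (415,228).

```bash
python3 -c "
from workcell import robot
print(robot.finish_job())"
```

```text
the job is handed in; nothing more can be done
None
```

I pressed the three pins down in order (round, square, bar), each until the force reading showed it seated (7 to 9 N), without touching the chisel, can, brush or brick, and handed the job in at about 12 s; no verdict was returned.

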